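# Slide the pencil tray under the desk shelf

## Task

Take the shallow pencil tray by its brass pull and slide it along the desk under the little wooden desk shelf, midway between the shelf's legs and square to it, until its box is wholly under the board and only the front ledge with the pull is left out in front. Keep the tray flat on the desk, do not let it or the arm knock against the shelf, and leave the deeper tray where it stands; let go when done.

Things in the scene. Friction and masses are not known exactly. Their poses are not given: they have to be found in the camera images.
- tray_pull (a point): Centre of the shallow pencil tray's brass pull, the thing to grasp: upright plate 30 mm long (x), 12 thick (y), from 10 to 60 mm above the desk (centre at 35), on a ledge 10 high, 70 wide that ends 22 mm behind it. x: from pull to box, y across, z up. The box spans 50 to 190 mm along x from here. Starts in front of the shelf, left or right, pull on the robot's side.
- tray_center (a point): Centre of the shallow pencil tray's box, half-way up (18 mm above the desk): open dark wooden box 140 mm long (x), 110 wide (y), 36 high, holding pencils that stay in place; the tray weighs about 0.4 kg. Same axes as the pull, which lies 120 mm from here along -x and 17 mm higher.
- shelf: Fixed dark wooden shelf. Origin on the desk under the board's middle; x away from the robot, into the opening; y along the front. Board 190 mm deep (x), 260 wide, underside 65 and top 83 mm up, book and bowl on it to 107. End panels leave 220 clear (y -110 to 110), open front and back. Home: pull near x -133, y 0 mm here (box front 12 mm behind the board's front edge).
- deep_tray: The other tray, to be left alone: same wood, outline and brass pull, but walls 78 mm high (too tall for the shelf), full of white cards. Origin on the desk under the middle of its box; x from pull to box. It stands on the other side, left or right, from the pencil tray.

How it is judged:
By the outcome, as a careful person would: the job done as asked, in the order asked, and still so for the second after the job is handed in, with the robot touching nothing.
It also fails if it takes over 38 s, if anything falls off the work surface, if the arm or the gripper's body presses on something with over 40 N, if the wrist force passes 120 N, or if a joint passes its speed limit or range.

## Robot

A 6-joint arm with a two-finger parallel gripper is mounted at the origin on the work surface. World frame = base frame: x ahead of the robot, y to its left, z up, the work surface at z = 0. Lengths are in mm, angles in rad, forces in N, time in s.
With the tool pointing down it reaches from about 250 to 775 mm from the base axis. Payload 4 kg.
Tool frame: the origin (TCP) lies at the very end of the fingers, on their centre line; the grasp point (between the pads) lies 19 mm behind it; z points along the fingers, y is the line along which they close (so a half turn about z gives the same grasp; the last joint's range is limited). The gripper opens to 85 mm and grips with 20 to 120 N. Pads are 22 mm wide; open, the fingers measure 114 mm over their backs; the gripper's body (76 mm by 85 mm) begins 54 mm behind the grasp point. The pads swing forward as they close: fully open they stand 13 mm farther back than shut.
Start: joints at [-1.422, 0.087, 1.371, -0, 1.684, -0.103], TCP at [137.027, -532.674, 231.341] pointing down, gripper open.
Joint ranges: [-3.1, 3.1], [-0.76, 2.03], [0.27, 2.55], [-1.08, 4.22], [0.17, 2.65], [-2.57, 2.57]. Speed limits (rad/s): [2.79, 2.79, 3.14, 3.14, 3.14, 3.14].

## Interface

Orientations are given as a unit quaternion [x, y, z, w].
In Python, from station import manip gives the robot as it stands.
- The arm moves only by the shell command python3 -m creep 'ROWS' [FORCE]. ROWS is JSON, a list of rows, each an object with "translation": the shift along the tool's x, y, z in m, a list of three; "turn": the turn about the tool's z in rad; "hand": the finger opening in m, from 0 to 0.0854. A call has 1 to 8 rows; each row shifts and turns the commanded pose from where the row before left it, along the tool's axes as they then stand; what a row does not reach is not made up. A row lasts 1/8 s, in which the tool goes at most 62.5 mm and 10.7 degrees, less where a joint would pass 70% of its speed; a pose out of reach is approached as far as the arm can. A call with a gripper value outside its range is refused whole. The fingers move at their own pace and stop on an object; FORCE is the grip in N (left out, the last holds). Time passes only in rows, so rows that do not move let the fingers close. It gives the time, the measured TCP pose, the force, the opening and the grip force at its end, in the units of the state.
- manip.read_state(): the state, without advancing time (a new reading comes with each control period).
- manip.capture(name): name is "scene" or "top" or "wrist"; returns the picture (384x512x3 uint8, blue, green, red); there is no depth.
- manip.camera_info(name): a dict with "intrinsics" (3x3 intrinsics, pixels), "k1" (the pictures are not rectified: a ray, as slopes to the right and down, at radius r is drawn at 1 + k1 r^2 times it, then the intrinsics apply), "origin" and "rotation" of the camera in the world. Camera axes: x right, y up, looking along -z (the intrinsics and any distortion apply to the point x, -y, -z); pixel columns grow to the right and rows downward; lengths in mm; the calibration is good to about 2 mm. A picture is of the moment at which its call begins: read the wrist's pose just before it. camera_info takes no time and is no camera call; for the wrist camera it gives the pose at the moment of the call.
- manip.sign_off(): hands the job in; it is judged then, once.
Trained networks look in the newest picture that a camera, given by its name, has taken for a name from the list of things; names that differ only in an ending like _2 or _b are one class to them, and where a whole thing is asked for, a point or a joint stands for the part that bears it (a point fixed in the world has none). Each returns a list of dicts, best first, with "confidence" (0 to 1); they miss things now and then, are a little off and sometimes report something else, mostly with a low value. They report only what shows in the picture. A call takes as long as a camera call.
- manip.find_in(camera, name): "xyz" ([x, y, z] in mm, in the coordinates of the camera as it stood for that picture, good to about 4 mm: the middle of the surface that is visible of it).
The state is a dict: "time_s": time; "q": joint angles; "dq": joint speeds; "joint_torque": joint torques, N m; "ee_pos": TCP position; "tool_rot": TCP orientation; "wrist_force": force on the tool from outside, world axes, zero at the start; "wrist_torque": the same for the moment, N m; "grip_width": finger opening in mm; "finger_force": force on a finger pad.
Only numpy, scipy, OpenCV 4.12 (cv2) and the standard library are available. Lean on these libraries where they do the work, as an engineer would, in place of code of your own. Each camera call takes 0.05 s, during which the arm holds its last target. There are 200 camera calls.

## Working session

There is one attempt and no reset: what is moved stays moved. The work goes in short steps, Python scripts to look and compute and a shell command to move; the robot and the scene stay as the last step left them, time stands still between calls to the robot, and variables do not carry over. Pictures are saved under pics/ and viewed, at most 11 in all, crops included, and the job is handed in when it is done.

```bash
mkdir -p pics; cat > h.py <<'E'
import numpy as np, cv2
from station import manip
def w(cam,p,info=None):
    i=info or manip.camera_info(cam); return np.array(i["rotation"])@np.array(p)+np.array(i["origin"])
def proj(cam,P,i=None):
    i=i or manip.camera_info(cam); c=np.array(i["rotation"]).T@(np.array(P,float)-np.array(i["origin"]))
    a=np.array([c[0],-c[1]])/-c[2]; a=a*(1+i["k1"]*(a@a)); K=np.array(i["intrinsics"]); return K[:2,:2]@a+K[:2,2]
def ray(cam,uv,z,i=None):
    i=i or manip.camera_info(cam);K=np.array(i["intrinsics"])
    d=np.array([(uv[0]-K[0,2])/K[0,0],(uv[1]-K[1,2])/K[1,1]]);a=d.copy()
    for _ in range(20): a=d/(1+i["k1"]*(a@a))
    r=np.array(i["rotation"])@np.array([a[0],-a[1],-1]);o=np.array(i["origin"]);return o+r*(z-o[2])/r[2]
E
python3 - <<'E'
from h import *
for c in("top","scene"):
    im=manip.capture(c); cv2.imwrite(f"pics/{c}1.png",im)
    for n in("tray_pull","tray_center","shelf","deep_tray"):
        for d in manip.find_in(c,n)[:3]: print(c,n,round(d["confidence"],2),w(c,d["xyz"]).round(0))
s=manip.read_state();print(s["time_s"],s["ee_pos"],s["tool_rot"])
from scipy.spatial.transform import Rotation as R
print(R.from_quat(s["tool_rot"]).as_matrix().round(3))
E
```

```text
Traceback (most recent call last):
  File "h.py", line 4, in w
    i=info or manip.camera_info(cam); return np.array(i["rotation"])@np.array(p)+np.array(i["origin"])
                                             ~~~~~~~~~~~~~~~~~~~~~~~^~~~~~~~~~~~
ValueError: matmul: Input operand 1 has a mismatch in its core dimension 0, with gufunc signature (n?,k),(k,m?)->(n?,m?) (size 3 is different from 4)
```

View pics/top1.png

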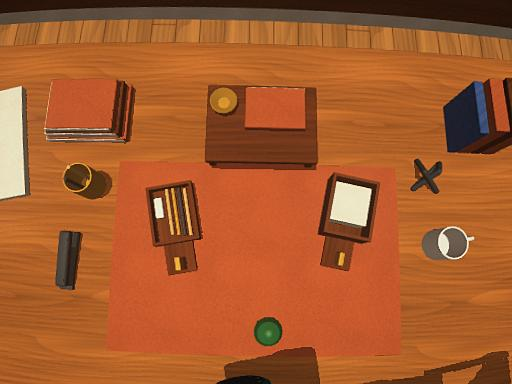

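The top view shows the pencil tray at left (pull about pixel 179,264), the deep tray with cards at right (pull about 340,259) and the shelf at the top (front edge about row 163, columns 206–317). The camera rotation is given as a quaternion, so I'll fix the helper.

```bash
sed -i 's/np.array(i\["rotation"\])/RM(i)/; s/np.array(i\["rotation"\])/RM(i)/; 2a from scipy.spatial.transform import Rotation as R\ndef RM(i):\n    r=np.array(i["rotation"],float); return R.from_quat(r).as_matrix() if r.size==4 else r' h.py
python3 - <<'E'
from h import *
for c in("top","scene"):
    im=manip.capture(c); cv2.imwrite(f"pics/{c}1.png",im)
    for n in("tray_pull","tray_center","shelf","deep_tray"):
        for d in manip.find_in(c,n)[:3]: print(c,n,round(d["confidence"],2),w(c,d["xyz"]).round(0))
# picked pixels: plate top, box rim corners (tray), shelf board front edge top & corners
for n,uv,z in [("pull",(179,261),60),("shelf FL",(206,163),83),("FR",(317,163),83),("BL",(208,85),83),("BR",(316,87),83),
  ("tray BL",(147,187),36),("BR",(191,181),36),("FR",(202,238),36),("FL",(151,245),36)]: print(n,ray("top",uv,z).round(0))
s=manip.read_state();print(s["time_s"],s["ee_pos"],s["tool_rot"])
print(R.from_quat(s["tool_rot"]).as_matrix().round(3))
E
```

```text
top tray_pull 0.72 [540. 199.   9.]
top tray_center 0.6 [536. 195.  12.]
top shelf 0.71 [761.  -4.  85.]
top deep_tray 0.75 [ 558. -208.   62.]
scene tray_pull 0.71 [545. 191.  16.]
scene tray_center 0.96 [548. 196.  17.]
scene deep_tray 0.91 [ 596. -215.   59.]
pull [444. 175.  60.]
shelf FL [666. 121.  83.]
FR [ 672. -133.   83.]
BL [859. 126.  83.]
BR [ 862. -133.   83.]
tray BL [616. 266.  36.]
BR [633. 161.  36.]
FR [499. 128.  36.]
FL [479. 247.  36.]
0.65 [ 137.05453566 -532.66964903  231.37709412] [9.92083930e-01 1.25576553e-01 2.15202328e-05 7.23854709e-05]
[[ 0.968  0.249  0.   ]
 [ 0.249 -0.968 -0.   ]
 [ 0.     0.    -1.   ]]
```

View pics/scene1.png

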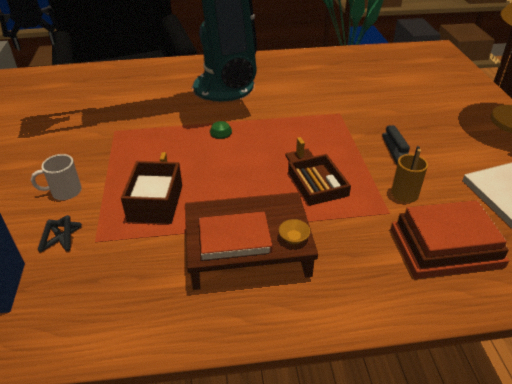

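The scene view, taken from behind the shelf, agrees: pencils near the shelf's +y side, cards at −y, with brass pulls at (300,145) and (163,158). The networks match the pixel measurements, giving a pull at about (440,178), tray yaw about 0.17, and shelf centre about (765,-5) with yaw about 0.02. Next I move above the pull.

```bash
python3 -m creep '[{"translation":[0.0294,-0.0383,0],"turn":0,"hand":0.0854},{"translation":[0.0294,-0.0383,0],"turn":0,"hand":0.0854},{"translation":[0.0294,-0.0383,0],"turn":0,"hand":0.0854},{"translation":[0.0294,-0.0383,0],"turn":0,"hand":0.0854},{"translation":[0.0294,-0.0383,0],"turn":0,"hand":0.0854},{"translation":[0.0294,-0.0383,0],"turn":0,"hand":0.0854},{"translation":[0.0294,-0.0383,0],"turn":0,"hand":0.0854},{"translation":[0.0294,-0.0383,0],"turn":0,"hand":0.0854}]' 60
python3 -m creep '[{"translation":[0.0294,-0.0383,0],"turn":0,"hand":0.0854},{"translation":[0.0294,-0.0383,0],"turn":0,"hand":0.0854},{"translation":[0.0294,-0.0383,0],"turn":0,"hand":0.0854},{"translation":[0.0294,-0.0383,0],"turn":0,"hand":0.0854},{"translation":[0.0294,-0.0383,0],"turn":0,"hand":0.0854},{"translation":[0.0294,-0.0383,0],"turn":0.04,"hand":0.0854},{"translation":[0.0294,-0.0383,0],"turn":0.04,"hand":0.0854},{"translation":[0,0,0],"turn":0,"hand":0.0854}]'
cat > look.py <<'E'
from h import *; import sys
i=manip.camera_info("wrist"); im=manip.capture("wrist"); cv2.imwrite(f"pics/{sys.argv[1]}.png",im)
for n in("tray_pull","tray_center","shelf"):
    for d in manip.find_in("wrist",n)[:2]: print(n,round(d["confidence"],2),w("wrist",d["xyz"],i).round(0))
s=manip.read_state();print(s["time_s"],np.round(s["ee_pos"],1),R.from_quat(s["tool_rot"]).as_matrix().round(3)[0])
import json;json.dump({k:np.array(v).tolist() for k,v in i.items()},open(f"pics/{sys.argv[1]}.json","w"))
E
python3 look.py w1
```

```text
time_s: 1.65
ee_pos: [288.8, -175.9, 231.6]
tool_rot: [0.992, 0.125, 0.001, 0.001]
wrist_force: [0.5, -0.4, 0.1]
grip_width: 85.8
finger_force: 0.0
time_s: 2.65
ee_pos: [423.1, 135.1, 230.8]
tool_rot: [0.996, 0.088, -0.0, -0.0]
wrist_force: [-1.0, 0.7, -0.3]
grip_width: 85.5
finger_force: 0.0
tray_pull 0.59 [533. 198.  12.]
tray_center 0.63 [528. 193.   9.]
2.85 [422.5 132.  231.4] [0.985 0.17  0.   ]
```

View pics/w1.png

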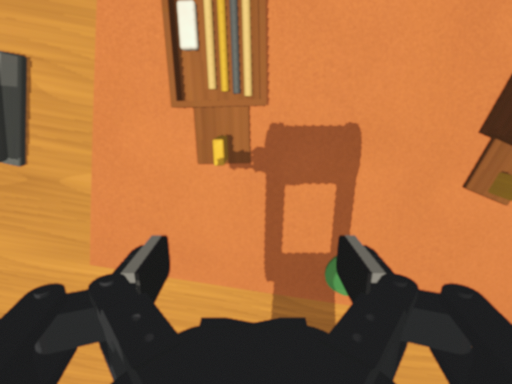

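The wrist view shows the tray box front corners at about (171,106) and (268,104), the ledge end at (198,164)–(249,162) and the pull near (219,150). I'll compute from these.

```bash
python3 - <<'E'
from h import *; import json
i=json.load(open("pics/w1.json"))
im=cv2.imread("pics/w1.png"); cv2.imwrite("pics/w1c.png",cv2.resize(im[90:180,160:280],None,fx=5,fy=5,interpolation=cv2.INTER_CUBIC))
for n,uv,z in [("boxFL",(171,106),36),("boxFR",(268,104),36),("ledge L",(198,164),10),("ledge R",(249,162),10),("boxRfar",(267,2),36),("boxLfar",(162.5,2),36)]: print(n,ray("wrist",uv,z,i).round(1))
for P in [(440,178,60)]: print(proj("wrist",P,i))
E
```

```text
boxFL [478.4 241.2  36. ]
boxFR [500.1 131.5  36. ]
ledge L [410.8 206.2  10. ]
ledge R [425.2 140.9  10. ]
boxRfar [601.7 152.2  36. ]
boxLfar [582.6 261.   36. ]
[217.92835824 151.26658556]
```

View pics/w1c.png

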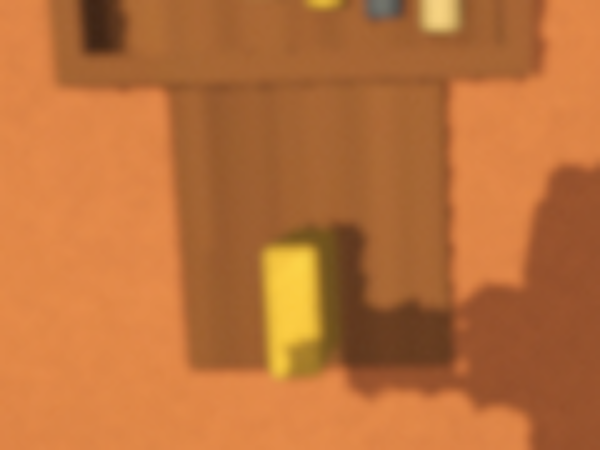

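The measurements agree: pull at (440,177.3), yaw 0.197. I'll align and descend to TCP z of about 24.

```bash
python3 -m creep '[{"translation":[0.0125,-0.0208,0],"turn":-0.013,"hand":0.0854},{"translation":[0.0125,-0.0208,0],"turn":-0.013,"hand":0.0854},{"translation":[0,0,0.04],"turn":0,"hand":0.0854},{"translation":[0,0,0.04],"turn":0,"hand":0.0854},{"translation":[0,0,0.04],"turn":0,"hand":0.0854},{"translation":[0,0,0.02],"turn":0,"hand":0.0854},{"translation":[0,0,0],"turn":0,"hand":0.0854},{"translation":[0,0,0],"turn":0,"hand":0.0854}]'
python3 look.py w2
```

```text
time_s: 3.85
ee_pos: [440.9, 177.7, 92.8]
tool_rot: [0.995, 0.098, 0.001, -0.0]
wrist_force: [0.0, -0.5, -0.5]
grip_width: 85.6
finger_force: 0.0
tray_pull 0.66 [523. 193.  10.]
tray_center 0.69 [519. 191.   9.]
4.05 [440.9 178.2  92.7] [0.981 0.196 0.003]
```

View pics/w2.png

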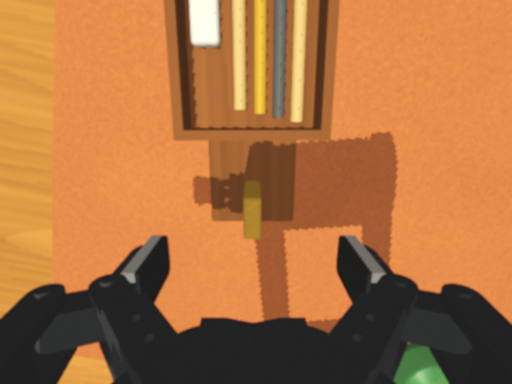

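The pull is at (252,210), midway between the fingers at columns 168 and 338, and the box edges are square to the tool. I'll descend and close.

```bash
python3 -m creep '[{"translation":[0,0,0.025],"turn":0,"hand":0.0854},{"translation":[0,0,0.025],"turn":0,"hand":0.0854},{"translation":[0,0,0.019],"turn":0,"hand":0.0854},{"translation":[0,0,0],"turn":0,"hand":0.04},{"translation":[0,0,0],"turn":0,"hand":0.02},{"translation":[0,0,0],"turn":0,"hand":0.005},{"translation":[0,0,0],"turn":0,"hand":0.005},{"translation":[0,0,0],"turn":0,"hand":0.005}]' 60
python3 - <<'E'
from h import *
# shelf pose check from top view with overlay residuals
im=cv2.imread("pics/top1.png"); cv2.imwrite("pics/shelf.png",cv2.resize(im[70:185,190:335],None,fx=5,fy=5,interpolation=cv2.INTER_CUBIC))
E
```

```text
time_s: 5.05
ee_pos: [440.7, 178.3, 23.3]
tool_rot: [0.995, 0.099, 0.001, -0.0]
wrist_force: [-0.2, -0.3, 3.8]
grip_width: 11.0
finger_force: 59.1
```

View pics/shelf.png

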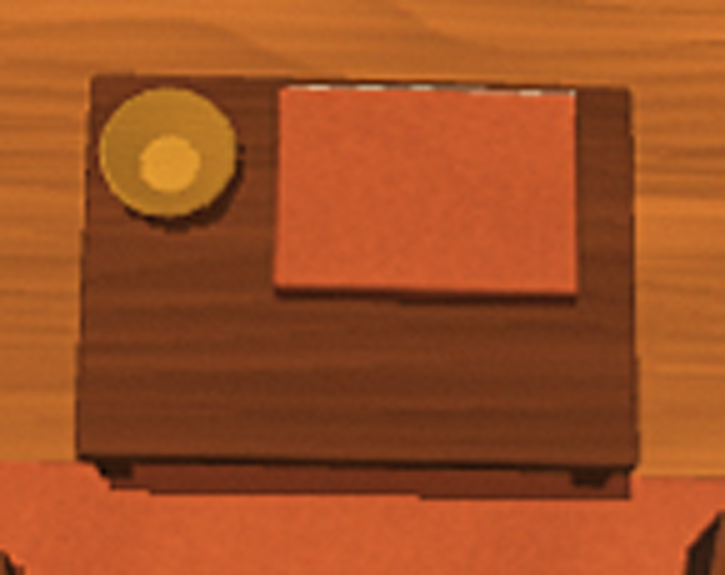

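The board's top corners in the crop are at about FL(78,456), FR(636,466), BL(93,75) and BR(630,90). I'll fit the known rectangle to them.

```bash
python3 - <<'E'
from h import *
from scipy.optimize import least_squares
px=np.array([(78,456),(636,466),(93,75),(630,90)])/5-.4+[190,70]
M=np.array([(-95,130),(-95,-130),(95,130),(95,-130)],float)
def P(p):
    c,s=np.cos(p[2]),np.sin(p[2]); return M@np.array([[c,s],[-s,c]])+p[:2]
i=manip.camera_info("top")
f=lambda p:np.concatenate([proj("top",[*q,83],i)-u for q,u in zip(P(p),px)])
r=least_squares(f,[765,-5,.02],x_scale=[1,1,.01]);print(r.x,r.fun.round(1))
p=r.x;h=p[:2]-133*np.array([np.cos(p[2]),np.sin(p[2])]);print("home",h)
E
```

```text
[ 7.66388133e+02 -3.73927136e+00  4.86663137e-03] [-1.   0.1  0.9  0.4 -0.3 -0.1  0.4 -0.5]
home [633.38970786  -4.38653078]
```

```bash
python3 -m creep '[{"translation":[-0.001,0.0115,0],"turn":0.0237,"hand":0.005},{"translation":[-0.001,0.0115,0],"turn":0.0237,"hand":0.005},{"translation":[-0.001,0.0115,0],"turn":0.0237,"hand":0.005},{"translation":[-0.001,0.0115,0],"turn":0.0237,"hand":0.005},{"translation":[-0.001,0.0115,0],"turn":0.0237,"hand":0.005},{"translation":[-0.001,0.0115,0],"turn":0.0237,"hand":0.005},{"translation":[-0.001,0.0115,0],"turn":0.0237,"hand":0.005},{"translation":[-0.001,0.0115,0],"turn":0.0237,"hand":0.005}]' 80
python3 -m creep '[{"translation":[0,0.0115,0],"turn":0,"hand":0.005},{"translation":[0,0.0115,0],"turn":0,"hand":0.005},{"translation":[0,0.0115,0],"turn":0,"hand":0.005},{"translation":[0,0.0115,0],"turn":0,"hand":0.005},{"translation":[0,0.0115,0],"turn":0,"hand":0.005},{"translation":[0,0.0115,0],"turn":0,"hand":0.005},{"translation":[0,0.0115,0],"turn":0,"hand":0.005},{"translation":[0,0.0115,0],"turn":0,"hand":0.005}]'
python3 -m creep '[{"translation":[0,0,0],"turn":0,"hand":0.005}]'
python3 look.py w3
python3 - <<'E'
from h import *
im=manip.capture("top"); a=im[70:185,190:335]; cv2.imwrite("pics/t2.png",im)
b=cv2.resize(im[70:300,180:340],None,fx=2.4,fy=2.4,interpolation=cv2.INTER_CUBIC); c=cv2.imread("pics/w3.png"); c=cv2.resize(c,None,fx=.8,fy=.8)
o=np.zeros((552,b.shape[1]+c.shape[1],3),np.uint8); o[:b.shape[0],:b.shape[1]]=b; o[:c.shape[0],b.shape[1]:]=c; cv2.imwrite("pics/mix.png",o); print(o.shape,b.shape)
E
```

```text
time_s: 6.05
ee_pos: [443.8, 87.2, 23.4]
tool_rot: [1.0, 0.004, 0.002, -0.002]
wrist_force: [0.3, 6.4, 2.9]
grip_width: 11.3
finger_force: 78.3
time_s: 7.05
ee_pos: [444.3, -4.5, 23.4]
tool_rot: [1.0, 0.004, 0.001, -0.002]
wrist_force: [-0.0, 7.2, 4.6]
grip_width: 11.1
finger_force: 78.6
time_s: 7.18
ee_pos: [444.4, -6.2, 23.3]
tool_rot: [1.0, 0.004, 0.001, -0.0]
wrist_force: [0.9, 0.9, 4.5]
grip_width: 11.0
finger_force: 79.0
tray_pull 0.82 [518.  -6.  12.]
tray_center 0.94 [516.  -7.   9.]
shelf 0.27 [521.  -4.  10.]
7.375 [444.4  -6.3  23.4] [1.    0.008 0.003]
(552, 794, 3) (552, 384, 3)
```

View pics/mix.png

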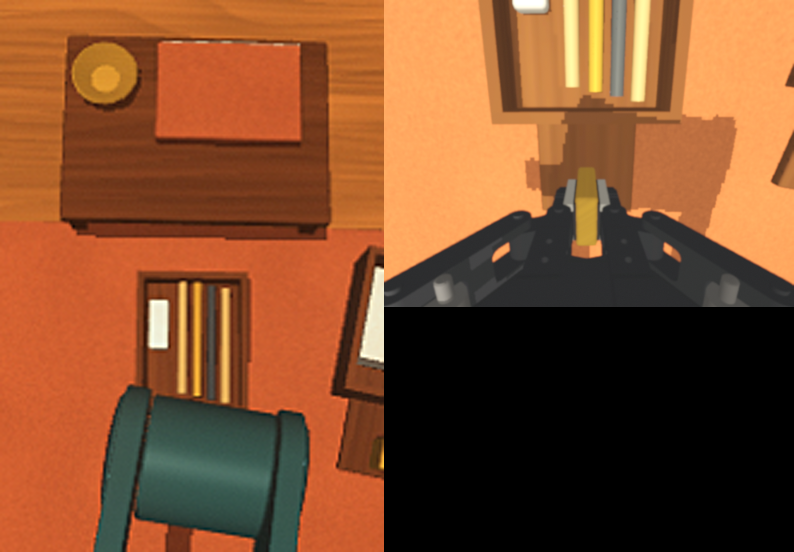

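The top crop shows the tray's back edge at (139,272)–(248,274) and the board's front edge at (62,219)–(329,225), nearly parallel and centred. The tray is square in the grip. I'll compare the two numerically in the same camera.

```bash
python3 - <<'E'
from h import *
for n,uv,z in [("trayBL",(138.5,272),36),("trayBR",(248.5,274),36),("boardFL",(62,218.5),83),("boardFR",(329,223.5),83),("boardBL",(68,37),83),("boardBR",(327,43),83)]:
    print(n,ray("top",np.array(uv)/2.4-.3+[180,70],z).round(1))
# finer: edge detection of board sides / front / tray back & sides in t2
im=cv2.imread("pics/t2.png"); g=im[:,:,2].astype(float)  # red
def edges(pts,axis,lo,hi):
    out=[]
    for t in pts:
        l=(g[lo:hi,t-1:t+2].mean(1) if axis==0 else g[t-1:t+2,lo:hi].mean(0)); d=np.abs(np.gradient(l)); k=int(d[1:-1].argmax())+1
        a,b,c=d[k-1:k+2]; s=0.5*(a-c)/(a-2*b+c+1e-9); e=lo+k+s; out.append((t,e) if axis==0 else (e,t))
    return np.array(out)
def fit(name,e,z):
    p=np.array([ray("top",q,z)[:2] for q in e])
    for _ in range(2):
        vx,vy,x0,y0=cv2.fitLine(p.astype(np.float32),cv2.DIST_HUBER,0,.01,.01).ravel(); 
        d=np.abs((p-[x0,y0])@np.array([-vy,vx])); p=p[d<2]
    print(name,np.round([x0,y0],1),"dx/dy",round(vx/(vy+1e-9),4),"dy/dx",round(vy/(vx+1e-9),4),len(p))
fit("board L",edges(range(110,155,4),1,200,212),83)
fit("board R",edges(range(95,155,4),1,311,323),83)
fit("board back",edges(range(245,312,6),0,80,92),83)
fit("tray back",edges(range(242,280,4),0,178,188),36)
fit("tray L",edges(range(190,226,4),1,233,240.0.__int__()),36)
fit("tray R",edges(range(190,226,4),1,279,288),36)
E
```

```text
trayBL [630.8  50.   36. ]
trayBR [631.4 -59.2  36. ]
boardFL [671.2 122.8  83. ]
boardFR [ 672.9 -132.    83. ]
boardBL [859.  126.3  83. ]
boardBR [ 860.5 -133.2   83. ]
board L [741.6 126.9] dx/dy 183.9396 dy/dx 0.0054 12
board R [ 774.3 -133.3] dx/dy 392.1123 dy/dx 0.0026 15
board back [857.4 -34.3] dx/dy -0.0029 dy/dx -349.0932 9
tray back [633.   -3.7] dx/dy -0.0114 dy/dx -87.3696 10
tray L [575.7  51.1] dx/dy 58.1506 dy/dx 0.0172 9
tray R [578.9 -61.2] dx/dy -110.6919 dy/dx -0.009 9
```

Board centreline is y≈-3.3, yaw≈0.005, centre x≈765. The tray is at y≈-5, yaw≈0.007. It needs about 188 mm forward and 1 mm left, so I'll slide it in two stages.

```bash
python3 -m creep '[{"translation":[0.006,-0.001,0],"turn":0.003,"hand":0.005},{"translation":[0.012,0,0],"turn":0,"hand":0.005},{"translation":[0.012,0,0],"turn":0,"hand":0.005},{"translation":[0.012,0,0],"turn":0,"hand":0.005},{"translation":[0.012,0,0],"turn":0,"hand":0.005},{"translation":[0.012,0,0],"turn":0,"hand":0.005},{"translation":[0.012,0,0],"turn":0,"hand":0.005},{"translation":[0.012,0,0],"turn":0,"hand":0.005}]'
python3 - <<'E'
import json;i=json.load(open("pics/w3.json"));print(i["origin"])
E
```

```text
time_s: 8.43
ee_pos: [529.6, -4.7, 23.3]
tool_rot: [1.0, 0.003, -0.005, 0.001]
wrist_force: [-14.9, -0.4, 17.2]
grip_width: 11.0
finger_force: 80.9
[512.3682854064559, -5.562757387517796, 166.84416549712458]
```

```bash
python3 -m creep '[{"translation":[0,0,0],"turn":0,"hand":0.005},{"translation":[0,0,0],"turn":0,"hand":0.005}]'; python3 - <<'E'
from h import *
s=manip.read_state();print(s["wrist_force"],s["wrist_torque"],s["ee_pos"],R.from_quat(s["tool_rot"]).as_matrix().round(3))
for c in("scene","top"):
    im=manip.capture(c);cv2.imwrite(f"pics/{c}3.png",im)
a=cv2.imread("pics/scene3.png")[100:300,120:380];cv2.imwrite("pics/s3c.png",cv2.resize(a,None,fx=3,fy=3,interpolation=cv2.INTER_CUBIC))
E
```

```text
time_s: 8.68
ee_pos: [532.1, -4.7, 23.3]
tool_rot: [1.0, 0.003, -0.002, 0.001]
wrist_force: [-5.7, 0.3, 10.9]
grip_width: 11.3
finger_force: 80.1
[-5.68597656  0.32090304 10.90914048] [0.01998804 0.84288378 0.01763847] [532.0543916   -4.74106185  23.29670386] [[ 1.     0.005 -0.003]
 [ 0.005 -1.    -0.001]
 [-0.003  0.001 -1.   ]]
```

View pics/s3c.png

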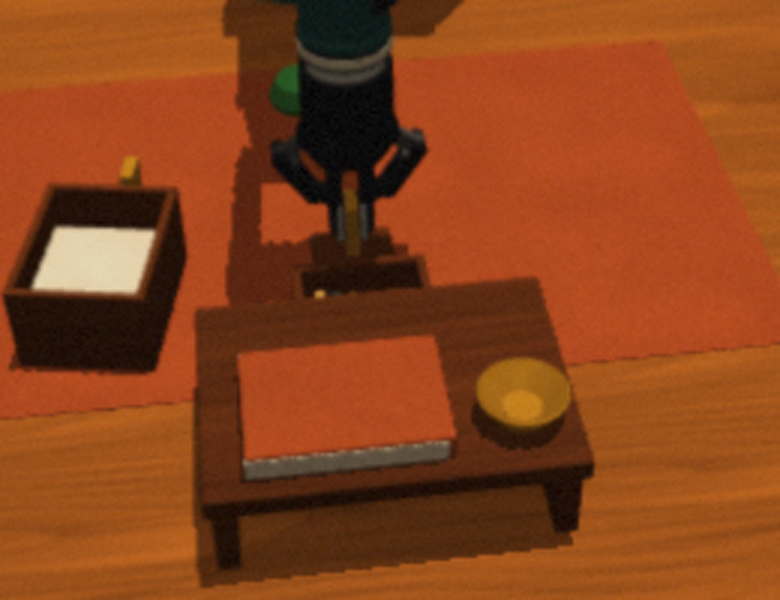

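The tray is entering under the board with clearance all round (tray rim 300–428, board 195–590 in the crop). The small downward press of 11 N is relieved with a slight lift, and I continue more slowly.

```bash
python3 -m creep '[{"translation":[0.003,0,-0.0005],"turn":0,"hand":0.005},{"translation":[0.006,0,0],"turn":0,"hand":0.005},{"translation":[0.007,0,0],"turn":0,"hand":0.005},{"translation":[0.007,0,0],"turn":0,"hand":0.005},{"translation":[0.007,0,0],"turn":0,"hand":0.005},{"translation":[0.007,0,0],"turn":0,"hand":0.005},{"translation":[0.007,0,0],"turn":0,"hand":0.005},{"translation":[0.006,0,0],"turn":0,"hand":0.005}]'
```

```text
time_s: 9.78
ee_pos: [580.0, -4.4, 23.4]
tool_rot: [1.0, 0.003, -0.004, 0.0]
wrist_force: [-12.0, -0.2, 11.8]
grip_width: 11.1
finger_force: 80.2
```

```bash
python3 -m creep '[{"translation":[0.007,0,-0.0003],"turn":0,"hand":0.005},{"translation":[0.007,0,0],"turn":0,"hand":0.005},{"translation":[0.007,0,0],"turn":0,"hand":0.005},{"translation":[0.007,0,0],"turn":0,"hand":0.005},{"translation":[0.007,0,0],"turn":0,"hand":0.005},{"translation":[0.007,0,0],"turn":0,"hand":0.005},{"translation":[0.005,0,0],"turn":0,"hand":0.005},{"translation":[0.002,0,0],"turn":0,"hand":0.005}]'
python3 -m creep '[{"translation":[0,0,0],"turn":0,"hand":0.005},{"translation":[0,0,0],"turn":0,"hand":0.005}]'
python3 - <<'E'
from h import *
for c in("scene","top","wrist"): cv2.imwrite(f"pics/{c}4.png",manip.capture(c))
i=manip.camera_info("wrist");print(manip.read_state()["ee_pos"])
b=cv2.imread("pics/scene4.png")[100:300,120:380];b=cv2.resize(b,(380,292)); c=cv2.resize(cv2.imread("pics/wrist4.png"),(400,300))
o=np.zeros((300,780,3),np.uint8);o[:292,:380]=b;o[:,380:]=c;cv2.imwrite("pics/mix4.png",o)
for n,P in [("bFc",(671,-4,83)),("bFLbot",(671,106,65)),("boxFL",(681,51,36)),("boxFR",(682,-58,36))]: print(n,(proj("wrist",P,i)*400/512+[380,0]).round())
E
```

```text
time_s: 10.78
ee_pos: [629.4, -4.2, 23.3]
tool_rot: [1.0, 0.003, -0.004, 0.0]
wrist_force: [-10.7, 0.7, 9.4]
grip_width: 11.2
finger_force: 79.6
time_s: 11.02
ee_pos: [629.6, -4.2, 23.4]
tool_rot: [1.0, 0.003, -0.003, 0.0]
wrist_force: [-9.0, -0.0, 8.4]
grip_width: 11.0
finger_force: 79.6
[629.61194239  -4.16420645  23.34814826]
bFc [578. 157.]
bFLbot [352. 144.]
boxFL [485. 116.]
boxFR [669. 115.]
```

View pics/mix4.png

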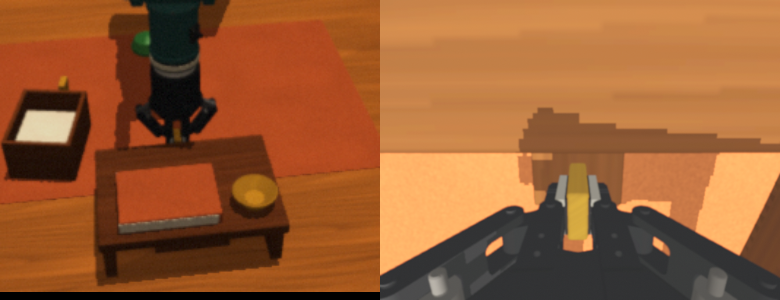

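The wrist view shows the board edge straight across at row 153 (predicted 157), which is square to the tool. The box is hidden under the board and only the ledge and pull are out. I'll move 4 mm more, then release, lift and back off.

```bash
python3 -m creep '[{"translation":[0.002,0,0],"turn":0,"hand":0.005},{"translation":[0.002,0,0],"turn":0,"hand":0.005},{"translation":[0,0,0],"turn":0,"hand":0.005},{"translation":[0,0,0],"turn":0,"hand":0.005},{"translation":[0,0,0],"turn":0,"hand":0.015},{"translation":[0,0,0],"turn":0,"hand":0.03},{"translation":[0,0,0],"turn":0,"hand":0.04},{"translation":[0,0,0],"turn":0,"hand":0.04}]'
python3 -m creep '[{"translation":[0,0,-0.01],"turn":0,"hand":0.04},{"translation":[0,0,-0.03],"turn":0,"hand":0.04},{"translation":[0,0,-0.04],"turn":0,"hand":0.04},{"translation":[0,0,-0.05],"turn":0,"hand":0.04},{"translation":[-0.05,0,-0.02],"turn":0,"hand":0.04},{"translation":[-0.05,0,0],"turn":0,"hand":0.04},{"translation":[-0.05,0,0],"turn":0,"hand":0.04},{"translation":[0,0,0],"turn":0,"hand":0.04}]'
python3 look.py w5
```

```text
time_s: 12.18
ee_pos: [636.3, -4.0, 22.8]
tool_rot: [1.0, 0.003, -0.0, 0.0]
wrist_force: [0.3, 0.1, -0.1]
grip_width: 40.1
finger_force: 0.0
time_s: 13.18
ee_pos: [483.1, -4.5, 173.3]
tool_rot: [1.0, 0.002, -0.0, 0.0]
wrist_force: [0.5, 0.1, -0.1]
grip_width: 39.9
finger_force: 0.0
tray_pull 0.9 [631.  -1.  10.]
tray_center 0.88 [625.  -2.   7.]
13.375 [487.6  -4.9 174.1] [1.    0.005 0.002]
```

View pics/w5.png

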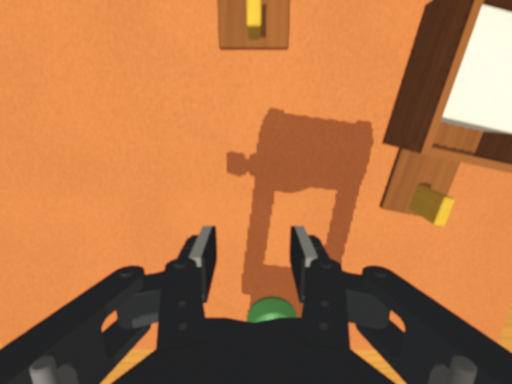

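The tray stands released: ledge end corners at (219,48) and (289,48), straight across, with the deep tray untouched at right. I'll check the final pose from the top and wrist views.

```bash
python3 - <<'E'
from h import *; import json
i=json.load(open("pics/w5.json"))
for uv in[(219,48.5),(289,48.5)]: print(ray("wrist",uv,10,i).round(1))
im=manip.capture("top"); c=im[150:235,215:310]; cv2.imwrite("pics/f.png",cv2.resize(c,None,fx=6,fy=6,interpolation=cv2.INTER_CUBIC))
E
```

```text
[610.5  29.9  10. ]
[610.9 -39.7  10. ]
```

View pics/f.png

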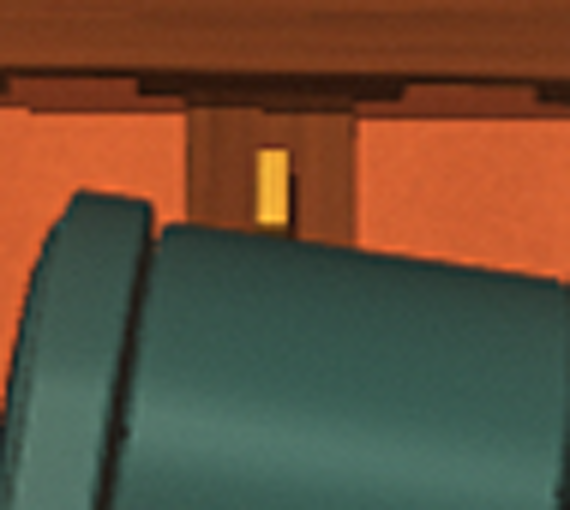

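The top view shows only the ledge (columns 187–355) and the pull (272,185) out in front of the board. The pull is at about (633,-5), against a home of (632,-4), and the tray is square. I'll hand it in.

```bash
python3 -c "
from station import manip
print(manip.sign_off())"
```

```text
the job is handed in; nothing more can be done
None
```

The pencil tray is under the shelf, square and centred to within about 1 mm by my last measurement, with only the ledge and pull left out; I let go, left the deep tray alone, and handed the job in at about 13.5 s.

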